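# Fit the long rest bar into a polishing machine's work rest

### The arm

A 6-joint arm with a two-finger parallel gripper is mounted at the origin on the work surface. World frame = base frame: x ahead of the robot, y to its left, z up, the work surface at z = 0. Lengths are in mm, angles in degrees, forces in N, time in s.
With the tool pointing down it reaches from about 300 to 850 mm from the base axis. Payload 4.2 kg.
Tool frame: the origin (TCP) lies between the finger pads, 19 mm behind the fingertips; this is the grasp point; z points along the fingers, y is the line along which they close (so a half turn about z gives the same grasp; the last joint's range is limited). The gripper opens to 91 mm and grips with 3 to 60 N. Pads are 32 mm wide; open, the fingers measure 118 mm over their backs; the gripper's body (76 mm by 178 mm) begins 60 mm behind the grasp point.
Start: joints at [69.786, 18.312, 89.639, -0, 72.044, -1.146], TCP at [187.849, 543.465, 232.776] pointing down, gripper open.
Joint ranges: [-177.97, 177.97], [-48.28, 115.42], [12.27, 149.76], [-77.06, 257.06], [2.81, 150.46], [-146.56, 146.56]. Speed limits (degrees/s): [147.25, 147.25, 180, 180, 180, 180].

### API

Orientations are given as [roll, pitch, yaw] about the fixed x, y, z axes, in that order (R = Rz(yaw) Ry(pitch) Rx(roll)).
In Python, from workcell import env gives the robot as it stands.
- The arm moves only by the shell command python3 -m jog 'ROWS' [FORCE]. ROWS is a JSON object of lists of equal length, an entry for each row: "jaw": the finger opening in mm, from 0 to 91.2; "slide": the shift along the tool's x, y, z in units of 30 mm (1.0 is 30 mm), a list of three; "spin": the turn about the tool's z in units of 8 degrees (1.0 is 8 degrees). In form: {"jaw": [jaw, ...], "slide": [[dx, dy, dz], ...], "spin": [spin, ...]}. A call has 1 to 10 rows; each row shifts and turns the commanded pose from where the row before left it, along the tool's axes as they then stand; what a row does not reach is not made up. A row lasts 1/10 s, in which the tool goes at most 50 mm and 8.59 degrees, less where a joint would pass 70% of its speed; a pose out of reach is approached as far as the arm can. A call is refused whole if a number of a shift passes 1 or a number of a turn 1, either way. A call with a gripper value outside its range is refused whole. The fingers move at their own pace and stop on an object; FORCE is the grip in N (left out, the last holds). Time passes only in rows, so rows that do not move let the fingers close. It gives the time, the measured TCP pose, the force, the opening and the grip force at its end, in the units of the state.
- env.state(): the state, without advancing time (a new reading comes with each control period).
- env.grab_frame(name): name is "side" or "top" or "wrist"; returns the picture (420x560x3 uint8, red, green, blue); there is no depth.
- env.camera_model(name): a dict with "fx", "fy", "cx", "cy" (pixels), "D" ([k1, k2, p1, p2, k3] as OpenCV has them; the pictures are not rectified), "camera_from_world" (4x4, takes a point from world to camera coordinates). Camera axes: x right, y up, looking along -z (the intrinsics and any distortion apply to the point x, -y, -z); pixel columns grow to the right and rows downward; lengths in mm; the calibration is good to about 2 mm. A picture is of the moment at which its call begins: read the wrist's pose just before it. camera_model takes no time and is no camera call; for the wrist camera it gives the pose at the moment of the call.
- env.job_done(): hands the job in; it is judged then, once.
The state is a dict: "time_s": time; "qpos": joint angles; "qvel": joint speeds; "effort": joint torques, N m; "ee_pos": TCP position; "ee_rot": TCP orientation; "force": force on the tool from outside, world axes, zero at the start; "torque": the same for the moment, N m; "gripper_width": finger opening in mm; "gripper_force": force on a finger pad.
Only numpy, scipy, OpenCV 4.12 (cv2) and the standard library are available. Lean on these libraries where they do the work, as an engineer would, in place of code of your own. Each camera call takes 0.05 s, during which the arm holds its last target. There are 200 camera calls.

### The job

Set the work rest up for a wide polishing wheel: first slide its bearing arm with the black grip out to the end stop, then take the long bar from its V rest by the tail and thread it, nose first, through the fixed bushing and on through the sliding arm's bushing until its collar seats against the fixed bushing. The clamping screws are still slack, so finish while still gripping the bar by its tail, fully home and spanning both bushings. Leave the short bar and the other things on the bench where they are.

Things in the scene. Friction and masses are not known exactly. Their poses are not given: they have to be found in the camera images.
- work_rest: The work rest: green cast base (96 mm wide, 225 mm long, 14 mm thick) bolted to the bench, with two upright bearing arms in line, one fixed, one on a slide. Origin on the bench under the fixed bushing's entry mouth; y points level along the bar axis, the way the bar is threaded; z up. The base reaches 30 mm out before the mouth (to -y); nothing else stands there.
- near_bush (a point): Centre of the entry mouth of the fixed bushing, 100 mm above the bench; axes as work_rest. Its bearing head is 46 mm wide, 36 mm high (18 mm above and below the bar axis) and 20 mm long in y, starting at this point; the bronze bushing has a plain round 16 mm bore, right through.
- far_bush (a point): Centre of the entry mouth of the sliding arm's bushing; same axes, 100 mm height, 16 mm bore, 20 mm length, and in line with the fixed one. It lies 40 mm + the joint's value along y from near_bush, so 100 mm when the arm is out at its end stop.
- sliding_arm (a joint): The sliding bearing arm: 0 = fully in, next to the fixed arm; 0.060 (m) = out at its end stop. It slides along +y of the work rest, away from the fixed arm, with about 3 N of friction, and stays where it is left. Starts between 0 and 0.025.
- slide_grip (a point): Centre of the top face of the black upright grip on the sliding arm, 162 mm above the bench. The grip is 14 mm thick along the slide (y of the work rest), 38 mm wide across it and 38 mm high; under it lie a 6 mm steel foot and the arm's head. The tops of both bearing heads are 118 mm above the bench.
- long_bar: The long rest bar, round steel, 196 mm long, 14 mm diameter, about 0.26 kg. Origin on its axis at the front face of its dark collar; y along the bar to the nose (it may be rolled about y). Collar: 26 mm diameter, 10 mm long. Ahead of it a 136 mm shank whose last 12 mm taper to a 7 mm nose; behind it a 50 mm tail of 14 mm. Centre of mass about 30 mm ahead of the origin.
- long_bar_nose (a point): Centre of the long bar's nose, on its axis, 136 mm ahead of the collar's front face; y along the bar.
- long_bar_tail (a point): Middle of the long bar's tail, on its axis, 35 mm behind the collar's front face: the place to grip. At first the bar lies level, its axis 50 mm above the bench, in a wooden rest with two V's (14 mm long, 15 and 85 mm ahead of the collar's front face, reaching 6 mm above the bar's axis); the tail overhangs freely.
- short_bar: The short bar for narrow wheels, same shape and diameter, but its shank is only 75 mm long (135 mm overall); it lies in a like V rest and must stay there. Origin at the front face of its collar, y to its nose. Which of the two rests lies to the left changes.
- paste_tin: Bystander: closed aluminium tin, 75 mm diameter, 42 mm high, origin at the centre of its underside.
- finished_knife: Bystander: a knife with wooden handle and brass bolsters, lying flat, about 213 mm long, 14 mm high; origin under the front of the handle.
- scraper: Bystander: a flat steel scraper with a wooden handle, 220 mm long, 16 mm high, lying on the bench; origin about its middle, at bench height.
Mind the look-alikes: they are no part of the job. Leave any orange or yellow look-alike of the long_bar alone.

How it is judged (in metres and radians):
On the way, in this order (a step that is already met when the one before it is completed fails the run):
1. the sliding arm is out at its end stop, the bar not yet in (value of joint sliding_arm above 0.056 m and distance between long_bar_nose and near_bush above 0.03 m), for 0.2 s.
2. the long bar's nose has come through the fixed bushing and not yet the sliding arm's (value of joint sliding_arm above 0.056 m and y of long_bar_nose in the frame of near_bush above 0.025 m and y of long_bar_nose in the frame of far_bush below 0 m and x of long_bar_nose in the frame of near_bush between -0.012 and 0.012 m and z of long_bar_nose in the frame of near_bush between -0.012 and 0.012 m and angle between the y axis of long_bar and the y axis of near_bush, either way round below 0.2 rad), for 0.05 s.
At the end, for the whole second after the job is handed in: Arm within 4 mm of its end stop; long bar through both bushings, within 3 mm and 0.04 rad of their axis, collar within 4 mm of the fixed mouth, at rest, its tail still gripped (over 3 N, tool point within 36 mm of tail middle); short bar, tin, knife and scraper moved under 30 mm (value of joint sliding_arm above 0.056 m and y of long_bar in the frame of near_bush between -0.004 and 0.004 m and x of long_bar in the frame of near_bush between -0.003 and 0.003 m and z of long_bar in the frame of near_bush between -0.003 and 0.003 m and y of long_bar_nose in the frame of far_bush above 0.025 m and x of long_bar_nose in the frame of far_bush between -0.003 and 0.003 m and z of long_bar_nose in the frame of far_bush between -0.003 and 0.003 m and angle between the y axis of long_bar and the y axis of near_bush, either way round below 0.04 rad and contact force between the fingers and long_bar above 3 N and distance between the grasp point and long_bar_tail below 0.036 m and linear speed of long_bar below 0.02 m/s and distance of each of short_bar, paste_tin, finished_knife, scraper from where it was at the start of the episode below 0.03 m); the arm keeps its last pose, push and grip.
It fails at once if the short bar or a bystander is displaced by more than 30 mm (distance of any of short_bar, paste_tin, finished_knife, scraper from where it was at the start of the episode above 0.03 m).
It also fails if it takes over 61 s, if anything falls off the work surface, if the arm or the gripper's body presses on something with over 40 N, if the wrist force passes 120 N, or if a joint passes its speed limit or range.

## Working session

There is one attempt and no reset: what is moved stays moved. The work goes in short steps, Python scripts to look and compute and a shell command to move; the robot and the scene stay as the last step left them, time stands still between calls to the robot, and variables do not carry over. Pictures are saved under pics/ and viewed, at most 10 in all, crops included, and the job is handed in when it is done.

```bash
mkdir -p pics; ls
python3 - <<'E'
from workcell import env
import cv2,numpy as np
print(env.state())
for n in ("top","side"):
    im=env.grab_frame(n); cv2.imwrite(f"pics/{n}0.png",im[:,:,::-1]); np.save(f"pics/{n}0.npy",im)
    m=env.camera_model(n); print(n,m["fx"],m["fy"],m["cx"],m["cy"],m["D"],np.round(m["camera_from_world"],3).tolist())
E
```

```text
pics
{'time_s': 0.0, 'qpos': array([ 6.97865441e+01,  1.83514749e+01,  8.97058474e+01,  3.10940449e-04,
        7.20433602e+01, -1.14445645e+00]), 'qvel': array([-3.15189162e-02, -3.71312250e-02,  4.44787790e-05,  1.12903611e-02,
        1.46792224e-01,  1.50758154e-02]), 'effort': array([ 1.50058571e-03, -4.12455010e+01, -2.31970900e+01,  7.27571966e-02,
        4.56785469e-02, -1.65909582e-04]), 'ee_pos': array([187.67913666, 543.01555545, 231.92570033]), 'ee_rot': array([-1.79899344e+02, -2.30651631e-03,  1.60930902e+02]), 'force': array([0.51109028, 0.17070281, 0.83055557]), 'torque': array([ 0.04299985,  0.0020598 , -0.01179358]), 'gripper_force': 0.0, 'gripper_width': 91.33986925388419}
top 414.3307272428626 414.3307272428626 283.77081574643296 208.29464504947396 [-0.11306169  0.          0.          0.          0.        ] [[-0.012, -0.999, -0.04, 26.236], [0.996, -0.016, 0.087, -531.584], [-0.088, -0.039, 0.995, -980.158], [0.0, 0.0, 0.0, 1.0]]
side 421.51823706397926 421.51823706397926 286.6649769028103 206.20750103651142 [-0.06876082  0.          0.          0.          0.        ] [[0.999, -0.038, 0.012, -533.72], [0.015, 0.634, 0.773, -101.373], [-0.037, -0.772, 0.634, -1199.587], [0.0, 0.0, 0.0, 1.0]]
```

View pics/top0.png

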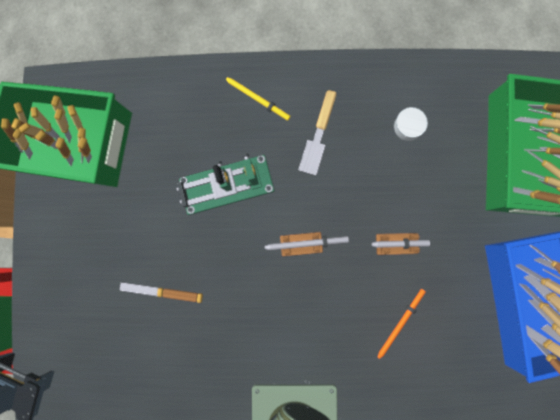

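View pics/side0.png

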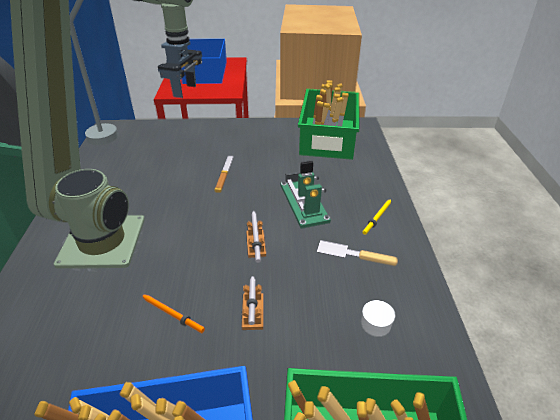

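The top view shows the work rest around (225,185), with its fixed arm at the right (252,172) and the black grip near (218,173). The long bar runs from its nose at (266,247) to its tail at (348,239). The short bar is at (400,243). I'll zoom in.

Run:
```python
import cv2,numpy as np
t=cv2.imread("pics/top0.png"); s=cv2.imread("pics/side0.png")
a=cv2.resize(t[145:260,170:360],None,fx=4,fy=4,interpolation=cv2.INTER_CUBIC)[:,:760]
cv2.imwrite("pics/c1.png",a)
b=cv2.resize(s[150:270,220:350],None,fx=5,fy=5,interpolation=cv2.INTER_CUBIC)
cv2.imwrite("pics/c2.png",b)
```

```text
(no output)
```

View pics/c1.png

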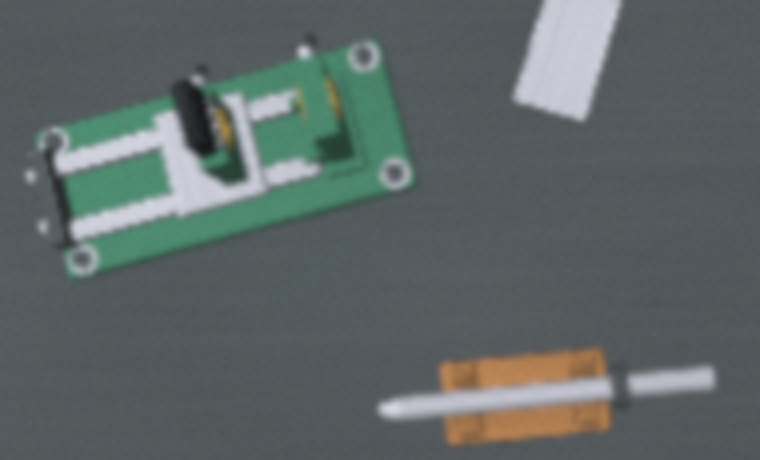

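View pics/c2.png

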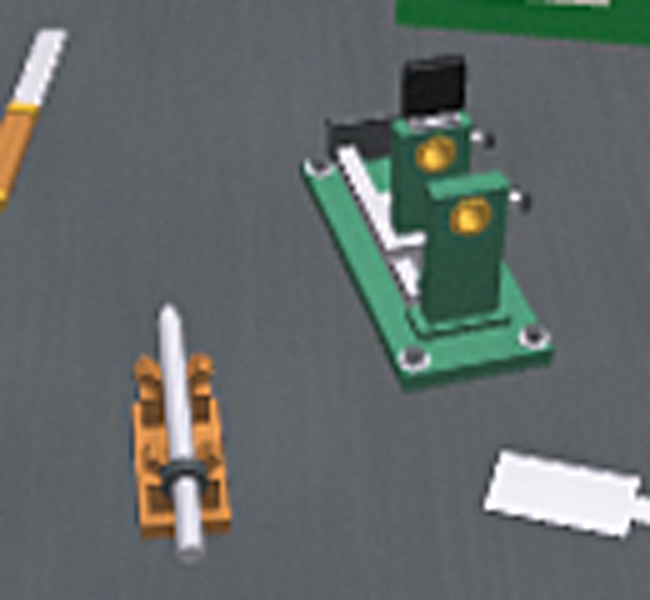

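The crops show the bronze mouth of the fixed bushing at about (314,193) in the side view. In the top view the grip top is at about (217,174), and the long bar's nose points to the left. Next I'll measure these.

```bash
cat > h.py <<'E'
import cv2,numpy as np
from workcell import env
def ray(n,uv,M=None):
    m=M or env.camera_model(n); K=np.array([[m["fx"],0,m["cx"]],[0,m["fy"],m["cy"]],[0,0,1]])
    p=cv2.undistortPoints(np.array(uv,float).reshape(-1,1,2),K,np.array(m["D"])).reshape(-1,2)
    T=np.array(m["camera_from_world"]); R=T[:3,:3]; o=-R.T@T[:3,3]
    return o,np.c_[p[:,0],-p[:,1],-np.ones(len(p))]@R
def plane(n,uv,z,M=None):
    o,d=ray(n,uv,M); return o+d*((z-o[2])/d[:,2])[:,None]
def tri(na,ua,nb,ub,Ma=None,Mb=None):
    o1,d1=ray(na,[ua],Ma);o2,d2=ray(nb,[ub],Mb);d1=d1[0];d2=d2[0]
    s=np.linalg.lstsq(np.c_[d1,-d2],o2-o1,rcond=None)[0]
    a=o1+s[0]*d1;b=o2+s[1]*d2; return (a+b)/2,np.linalg.norm(a-b)
def blob(mask,x0,y0,x1,y1):
    k=np.zeros_like(mask);k[y0:y1,x0:x1]=mask[y0:y1,x0:x1]
    n,l,st,c=cv2.connectedComponentsWithStats(k.astype(np.uint8))
    i=1+np.argmax(st[1:,4]); return l==i,c[i],st[i]
E
python3 - <<'E'
from h import *
np.set_printoptions(precision=1,suppress=True)
t=np.load("pics/top0.npy");s=np.load("pics/side0.npy")
ht=cv2.cvtColor(t,cv2.COLOR_RGB2HSV);hs=cv2.cvtColor(s,cv2.COLOR_RGB2HSV)
g=(ht[...,0]>60)&(ht[...,0]<90)&(ht[...,1]>90)
b,c,st=blob(g,170,145,285,220); ys,xs=np.nonzero(b)
W=plane("top",np.c_[xs,ys],14); r=cv2.minAreaRect(W[:,:2].astype(np.float32)); print("base",r,cv2.boxPoints(r))
k=(ht[...,2]<45); b,c,st=blob(k,205,158,228,190); ys,xs=np.nonzero(b); 
G=plane("top",np.c_[xs,ys],162); r=cv2.minAreaRect(G[:,:2].astype(np.float32));print("grip top",c,st,r)
# bar
l=(ht[...,1]<45)&(ht[...,2]>120); 
n,lab,stt,cc=cv2.connectedComponentsWithStats((l[225:262,260:360]).astype(np.uint8))
print(stt[1:])
ys,xs=np.nonzero(l[225:262,260:360]); B=plane("top",np.c_[xs+260,ys+225],50)
v=cv2.fitLine(B[:,:2].astype(np.float32),cv2.DIST_HUBER,0,.01,.01).ravel(); d=v[:2]*np.sign(v[1]); 
a=(B[:,:2]-v[2:])@d; print("bar dir",d,np.degrees(np.arctan2(-d[0],d[1])),"nose",v[2:]+a.max()*d,"tail",v[2:]+a.min()*d,"len",np.ptp(a))
h=np.sort(a);i=np.argmax(np.diff(h));print("gap collar",v[2:]+d*h[i],v[2:]+d*h[i+1])
# side bronze
m=(hs[...,0]>15)&(hs[...,0]<30)&(hs[...,1]>130)
for box in [(305,185,325,202),(298,173,316,188)]:
    b,c,st=blob(m,*box); print("bronze",c,st,plane("side",[c],100))
E
```

```text
base ((597.2728271484375, 153.56491088867188), (94.83000946044922, 203.03009033203125), 14.396417617797852) [[526.1 240.1]
 [576.6  43.4]
 [668.4  67. ]
 [618.  263.7]]
grip top [219.4 174.6] [216 166   7  17  57] ((595.1958618164062, 149.43316650390625), (36.637794494628906, 7.5479865074157715), 11.542657852172852)
[[ 67  11  22   8 138]
 [  4  14  60  11 349]]
bar dir [-0.1  1. ] 4.911204 nose [438.7  65.6] tail [ 455.7 -132. ] len 198.3111468336225
gap collar [451.4 -82.1] [450.6 -72.9]
bronze [313.6 193.1] [310 190   8   7  46] [[614.5  83.8 100. ]]
bronze [306.5 180.6] [303 178   8   6  39] [[598.5 146.  100. ]]
```

The measurements agree. The near bush comes out at (614.8, 84.0) from two methods, the rest yaw is about 14.4°, and the joint is at about 24 mm. I'll move above the grip next.

```bash
python3 -m jog '{"jaw":[91,91,91,91,91,91,91,91,91,91],"slide":[[0,0,0],[0,0,0],[0,0,0],[0,0,0],[0,0,0],[-0.62,-1,0],[-0.62,-1,0],[-0.62,-1,0],[-0.62,-1,0],[-0.62,-1,0]],"spin":[-0.84,-0.84,-0.84,-0.84,-0.84,0,0,0,0,0]}' 30; python3 -m jog '{"jaw":[91,91,91,91,91,91,91,91,91,91],"slide":[[-0.62,-1,0],[-0.62,-1,0],[-0.62,-1,0],[-0.62,-1,0],[-0.62,-1,0],[-0.62,-1,0],[-0.62,-1,0],[-0.62,-1,0],[-0.62,-1,0],[-0.62,-1,0]],"spin":[0,0,0,0,0,0,0,0,0,0]}'
```

```text
time_s: 1.1
ee_pos: [316.2, 420.4, 232.4]
ee_rot: [-180.0, -0.0, -165.5]
force: [0.5, 0.5, 0.5]
gripper_width: 90.9
gripper_force: 0.0
time_s: 2.1
ee_pos: [571.5, 176.7, 232.3]
ee_rot: [180.0, -0.1, -165.5]
force: [0.3, 0.7, -0.8]
gripper_width: 90.7
gripper_force: 0.0
```

```bash
python3 -m jog '{"jaw":[91,91],"slide":[[-0.6,-1,0],[0,0,0]],"spin":[0,0]}'
python3 - <<'E'
from h import *
print(np.round(env.state()["ee_pos"],1))
M=env.camera_model("wrist"); im=env.grab_frame("wrist"); cv2.imwrite("pics/w1.png",im[:,:,::-1])
T=np.array(M["camera_from_world"]);print(M["fx"],np.round(T,3))
E
```

```text
time_s: 2.3
ee_pos: [598.2, 150.3, 231.7]
ee_rot: [-179.9, 0.0, -165.7]
force: [-0.4, -0.4, -0.4]
gripper_width: 91.1
gripper_force: 0.0
[598.2 150.3 231.7]
348.0768372491532 [[-2.47000e-01  9.69000e-01 -2.00000e-03  2.69400e+00]
 [-9.33000e-01 -2.39000e-01 -2.69000e-01  6.24776e+02]
 [-2.61000e-01 -6.50000e-02  9.63000e-01 -2.23081e+02]
 [ 0.00000e+00  0.00000e+00  0.00000e+00  1.00000e+00]]
```

View pics/w1.png

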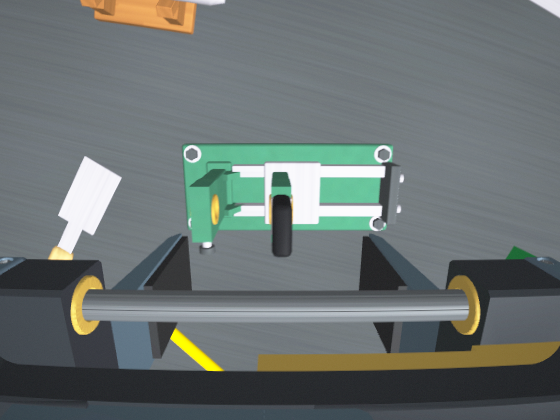

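The wrist view shows the black grip's top between columns 272 and 292, with its far edge at row 256. It sits between the fingers.

Run:
```python
from h import *
np.set_printoptions(precision=1,suppress=True)
im=cv2.imread("pics/w1.png"); k=im.max(2)<50
b,c,st=blob(k,262,185,302,262); print(c,st)
ys,xs=np.nonzero(b)
yaw=np.radians(14.4);u=np.array([np.cos(yaw),np.sin(yaw)]);v=np.array([-np.sin(yaw),np.cos(yaw)]);o=np.array([614.8,84])
P=plane("wrist",np.c_[xs,ys],162)[:,:2]-o
print("x range",(P@u).min(),(P@u).max(),"y",np.percentile(P@v,[1,5,50,95,99]))
e=env.state()["ee_pos"][:2]-o;print("tcp",e@u,e@v)
# bronze/bolts check
for uv in [(192,154),(384,154),(378,224)]:
    q=plane("wrist",[uv],16)[0,:2]-o;print(q@u,q@v)
```

```text
[278.1 213.5] [273 195  18  59 370]
x range -26.591272589720663 13.86498059444779 y [69.  69.1 71.1 78.3 79.6]
tcp -0.778998498252907 70.27854777171015
-38.41646912496335 -16.82587333619098
-38.538055060093356 185.46374564207977
38.74131520380651 184.969363769089
```

Bolt symmetry confirms the axis. The grip centre is about 74 mm along the rest's y axis, so I'll descend, close and push.

```bash
python3 -m jog '{"jaw":[91,91,91,91,91,15,10,10,10,10],"slide":[[0,0.13,0],[0,0,0.9],[0,0,0.9],[0,0,0.9],[0,0,0.1],[0,0,0],[0,0,0],[0,0,0],[0,0,0],[0,0,0]],"spin":[0,0,0,0,0,0,0,0,0,0]}' 25
```

```text
time_s: 3.35
ee_pos: [595.1, 157.2, 149.5]
ee_rot: [180.0, 0.1, -165.5]
force: [-0.2, 0.3, 0.5]
gripper_width: 53.4
gripper_force: 0.0
```

```bash
python3 -m jog '{"jaw":[10,10,10,10,10,10,10],"slide":[[0,0,0],[0,0,0],[0,0,0],[0,0,0],[0,0,0],[0,0,0],[0,0,0]],"spin":[0,0,0,0,0,0,0]}' 25
```

```text
time_s: 4.05
ee_pos: [594.9, 156.6, 148.7]
ee_rot: [-180.0, -0.0, -165.5]
force: [0.6, -2.9, -0.4]
gripper_width: 14.2
gripper_force: 25.0
```

```bash
python3 -m jog '{"jaw":[10,10,10,10,10,10,10,10,10],"slide":[[0,0.2,0],[0,0.2,0],[0,0.2,0],[0,0.2,0],[0,0.2,0],[0,0.1,0],[0,0.1,0],[0,0.05,0],[0,0,0]],"spin":[0,0,0,0,0,0,0,0,0]}' 25
```

```text
time_s: 4.95
ee_pos: [586.8, 188.6, 148.7]
ee_rot: [-179.4, 0.0, -165.4]
force: [6.1, -18.4, -0.9]
gripper_width: 13.8
gripper_force: 25.0
```

The arm is at its end stop: 19 N of reaction and a grip y of about 108–110. I'll release, rise and turn.

```bash
python3 -m jog '{"jaw":[91,91,91,91,91,91,91],"slide":[[0,0,0],[0,0,0],[0,0,0],[0,0,0],[0,0,-0.9],[0,0,-0.9],[0,0,-0.9]],"spin":[0,0,0,0,0,0,0.85]}' 25; python3 -m jog '{"jaw":[91,91,91,91,91,91,91,91,91,91],"slide":[[0,0,0],[0,0,0],[0,0,0],[0,0,0],[0,0,0],[0,0,0],[0,0,0],[0,0,0],[0,0,0],[0,0,0]],"spin":[1,1,1,1,1,1,1,1,1,1]}';  python3 -m jog '{"jaw":[91,91,91],"slide":[[0,0,0],[0,0,0],[0,0,0]],"spin":[0.6,0,0]}'
python3 - <<'E'
from h import *
im=env.grab_frame("top"); cv2.imwrite("pics/top1.png",im[:,:,::-1])
s=env.grab_frame("side");hs=cv2.cvtColor(s,cv2.COLOR_RGB2HSV)
m=(hs[...,0]>15)&(hs[...,0]<30)&(hs[...,1]>130)
for box in [(305,185,325,202),(285,160,316,188)]:
    try:
        b,c,st=blob(m,*box); print("bronze",c,st,plane("side",[c],100))
    except Exception as e: print(e)
cv2.imwrite("pics/s1.png",s[:,:,::-1])
E
```

```text
time_s: 5.65
ee_pos: [585.0, 194.2, 230.6]
ee_rot: [180.0, -0.0, -172.4]
force: [-0.3, -0.1, -0.0]
gripper_width: 66.9
gripper_force: 0.0
time_s: 6.65
ee_pos: [585.0, 194.2, 229.8]
ee_rot: [-180.0, -0.0, 107.5]
force: [-0.9, -0.4, 0.5]
gripper_width: 91.3
gripper_force: 0.0
time_s: 6.95
ee_pos: [585.2, 193.9, 229.8]
ee_rot: [-180.0, -0.0, 103.1]
force: [-1.1, -0.6, 0.2]
gripper_width: 91.1
gripper_force: 0.0
bronze [313.63043478 193.06521739] [310 190   8   7  46] [[614.46928202  83.79973362 100.        ]]
bronze [302.87804878 173.92682927] [299 171   8   7  41] [[589.7577968 180.9979375 100.       ]]
```

```bash
python3 -m jog '{"jaw":[91,91,91,91,91,91,91,91,91,91],"slide":[[-0.875,-0.654,0],[-0.875,-0.654,0],[-0.875,-0.654,0],[-0.875,-0.654,0],[-0.875,-0.654,0],[-0.875,-0.654,0],[-0.875,-0.654,0],[-0.875,-0.654,0],[-0.875,-0.654,0],[-0.875,-0.654,0]],"spin":[0,0,0,0,0,0,0,0,0,0]}'; python3 -m jog '{"jaw":[91,91,91,91],"slide":[[0,0,0.9],[0,0,0.5],[0,0,0],[0,0,0]],"spin":[0.5,0.53,0,0]}';python3 - <<'E'
from h import *
M=env.camera_model("wrist"); im=env.grab_frame("wrist"); cv2.imwrite("pics/w2.png",im[:,:,::-1])
np.save("pics/w2.npy",im); import pickle; pickle.dump(M,open("pics/w2.pkl","wb"))
E
```

```text
time_s: 8.05
ee_pos: [452.3, -107.3, 229.9]
ee_rot: [180.0, 0.0, 103.0]
force: [-0.1, -0.8, 1.0]
gripper_width: 90.7
gripper_force: 0.0
time_s: 8.45
ee_pos: [453.2, -106.3, 188.1]
ee_rot: [180.0, -0.0, 94.8]
force: [0.6, 0.0, 0.1]
gripper_width: 90.7
gripper_force: 0.0
```

View pics/w2.png

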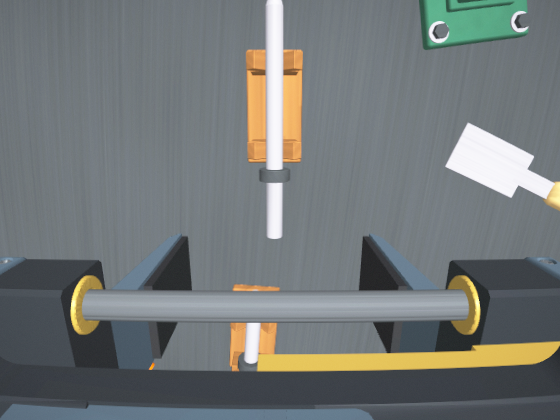

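The wrist view shows the bar vertical at about column 275, with its tail end at row 238, its collar at row 175 and its nose at row 0. The short bar's rest lies behind the gripper.

Run:
```python
from h import *
import pickle
np.set_printoptions(precision=2,suppress=True)
im=np.load("pics/w2.npy");M=pickle.load(open("pics/w2.pkl","rb"))
h=cv2.cvtColor(im,cv2.COLOR_RGB2HSV)
l=(h[...,1]<40)&(h[...,2]>140)
b1,c1,s1=blob(l,250,10,300,168); b2,c2,s2=blob(l,250,180,300,245)
P=[]
for b in (b1,b2):
    ys,xs=np.nonzero(b); P.append(plane("wrist",np.c_[xs,ys],50,M)[:,:2])
A=np.vstack(P).astype(np.float32);v=cv2.fitLine(A,cv2.DIST_HUBER,0,.01,.01).ravel();d=v[:2]*np.sign(v[1])
f=lambda q:(q-v[2:])@d
print("dir",d,np.degrees(np.arctan2(-d[0],d[1])))
print("tail end",v[2:]+d*f(P[1]).min(),"tail front",v[2:]+d*f(P[1]).max(),"shank back",v[2:]+d*f(P[0]).min())
for p in P: print("mean",p.mean(0),"perp",((p-v[2:])@np.array([d[1],-d[0]])).mean())
print("mid tail",v[2:]+d*(f(P[1]).min()+f(P[1]).max())/2, "len",np.ptp(f(P[1])))
```

```text
dir [-0.08  1.  ] 4.816264
tail end [ 455.65 -133.48] tail front [451.46 -83.66] shank back [450.39 -71.03]
mean [445.13  -8.23] perp 0.02870936547598119
mean [ 453.53 -108.1 ] perp 0.011144815184296065
mid tail [ 453.55 -108.57] len 49.99062261651548
```

```bash
python3 -m jog '{"jaw":[91,91,91,91,91,91,40,20,10,10],"slide":[[-0.05,0,0.9],[0,0,0.9],[0,0,0.9],[0,0,0.9],[0,0,0.9],[0,0,0.1],[0,0,0],[0,0,0],[0,0,0],[0,0,0]],"spin":[0,0,0,0,0,0,0,0,0,0]}' 58; python3 -m jog '{"jaw":[8,8,8,8,8,8,8],"slide":[[0,0,0],[0,0,0],[0,0,0],[0,0,0],[0,0,0],[0,0,0],[0,0,0]],"spin":[0,0,0,0,0,0,0]}'
```

```text
time_s: 9.5
ee_pos: [453.8, -108.0, 50.8]
ee_rot: [179.9, 0.0, 94.7]
force: [-0.4, -1.1, 0.1]
gripper_width: 62.1
gripper_force: 0.0
time_s: 10.2
ee_pos: [452.6, -107.8, 49.6]
ee_rot: [-179.9, -0.0, 94.7]
force: [-0.8, -0.7, 0.5]
gripper_width: 12.7
gripper_force: 58.0
```

```bash
python3 -m jog '{"jaw":[8,8,8,8,8,8,8,8,8,8],"slide":[[0,0,-0.1],[0,0,-0.2],[0,0,-0.3],[0,0,-0.3],[0,0,-0.3],[0,0,-0.3],[0,0,-0.18],[-0.3,0,0],[-0.3,0,0],[0,0,0]],"spin":[0,0,0,0,0,0,0,-0.6,-0.6,0]}'
```

```text
time_s: 11.2
ee_pos: [455.6, -126.3, 100.4]
ee_rot: [180.0, 0.0, 104.2]
force: [-0.4, 0.4, -3.6]
gripper_width: 12.8
gripper_force: 58.0
```

```bash
python3 -m jog '{"jaw":[8,8,8,8,8,8,8,8,8,8],"slide":[[-0.25,0.3,0],[-0.25,0.6,0],[-0.25,0.8,0],[-0.25,0.8,0],[-0.1,0.8,0],[-0.1,0.8,0],[0,0.8,0],[0,0.8,0],[0,0.6,0],[0,0.4,0]],"spin":[0,0,0,0,0,0,0,0,0,0]}';python3 -m jog '{"jaw":[8,8,8],"slide":[[0,0.18,0],[0,0,0],[0,0,0]],"spin":[0.0,0,0]}'
python3 - <<'E'
from h import *
import pickle
D={}
for n in ("top","side","wrist"):
    D[n+"M"]=env.camera_model(n); D[n]=env.grab_frame(n)
s=env.state();D["s"]=s; pickle.dump(D,open("pics/d3.pkl","wb")); print(s["ee_pos"],s["ee_rot"])
t=D["top"];q=D["side"]
a=cv2.resize(t[140:240,200:330],None,fx=3,fy=3,interpolation=cv2.INTER_CUBIC)
b=cv2.resize(q[150:270,270:400],None,fx=3,fy=3,interpolation=cv2.INTER_CUBIC)[:300]
w=cv2.resize(D["wrist"],(390,292))
o=np.zeros((600,790,3),np.uint8);o[:300,:390]=a;o[:300,395:785]=b;o[305:597,:390]=w
cv2.imwrite("pics/d3.png",o[:,:,::-1])
E
```

```text
time_s: 12.2
ee_pos: [660.7, -110.2, 99.6]
ee_rot: [180.0, -0.0, 104.3]
force: [-0.9, 0.3, -2.8]
gripper_width: 12.6
gripper_force: 58.0
time_s: 12.5
ee_pos: [663.3, -109.7, 99.9]
ee_rot: [-179.9, -0.0, 104.3]
force: [0.2, 0.3, -2.5]
gripper_width: 12.9
gripper_force: 58.0
[ 663.46411778 -109.84639398  100.26786057] [-1.79973624e+02 -1.13140372e-02  1.04262907e+02]
```

View pics/d3.png

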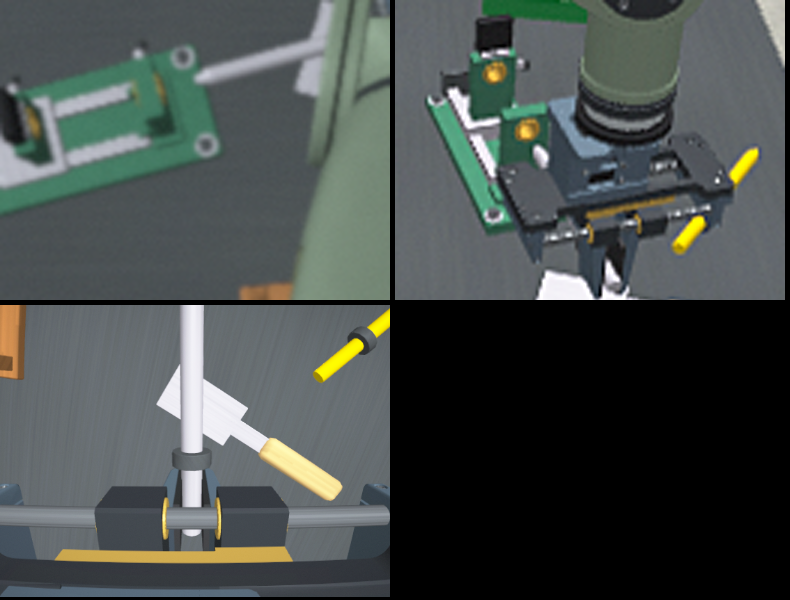

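The bar is held level. Its nose is at about (266,166) in the top view and (318,202) in the side view, just before the fixed bushing. I'll measure how far it is off the axis.

Run:
```python
from h import *
import pickle
np.set_printoptions(precision=2,suppress=True)
D=pickle.load(open("pics/d3.pkl","rb"))
yaw=np.radians(14.35);u=np.array([np.cos(yaw),np.sin(yaw)]);v=np.array([-np.sin(yaw),np.cos(yaw)]);o=np.array([614.7,83.9])
rf=lambda p:np.array([(p[:2]-o)@u,(p[:2]-o)@v])
h=cv2.cvtColor(D["top"],cv2.COLOR_RGB2HSV)
l=(h[...,1]<50)&(h[...,2]>110); b,c,st=blob(l,263,150,300,172); print("top",c,st)
ys,xs=np.nonzero(b);P=plane("top",np.c_[xs,ys],100)[:,:2]
f=cv2.fitLine(P.astype(np.float32),cv2.DIST_HUBER,0,.01,.01).ravel();d=f[:2]*np.sign(f[3-2]);a=(P-f[2:])@d
tip=f[2:]+d*a.max();print("top bar yaw",np.degrees(np.arctan2(-d[0],d[1])),"tip",tip,rf(tip),"line x at tip",rf(tip)[0], "at -70",rf(f[2:]+d*(a.max()-40)))
print("pix",xs.min(),ys[xs==xs.min()].mean())
# side nose
hs=cv2.cvtColor(D["side"],cv2.COLOR_RGB2HSV); l=(hs[...,1]<50)&(hs[...,2]>110); b,c,st=blob(l,312,195,326,212);print("side nose",c,st)
ys,xs=np.nonzero(b);print("tip px",xs[ys==ys.min()].mean(),ys.min())
s=(xs[ys==ys.min()].mean(),ys.min()+.5); tpx=(xs.min(),0)
T=np.nonzero(blob((h[...,1]<50)&(h[...,2]>110),263,150,300,172)[0]);i=T[1].min();tp=(i+.5,T[0][T[1]==i].mean())
p,g=tri("top",tp,"side",s);print("tri",p,g,rf(p))
# wrist bar
w=cv2.cvtColor(D["wrist"],cv2.COLOR_RGB2HSV);l=(w[...,1]<40)&(w[...,2]>130);l[90:190]=0
b,c,st=blob(l,240,0,310,90);print("w",c,st);ys,xs=np.nonzero(b);P=plane("wrist",np.c_[xs,ys],100,D["wristM"])[:,:2]
f=cv2.fitLine(P.astype(np.float32),cv2.DIST_HUBER,0,.01,.01).ravel();d=f[:2]*np.sign(f[1]);print("wrist yaw",np.degrees(np.arctan2(-d[0],d[1])),rf(f[2:]))
k=[ (xs[ys==r].max()-xs[ys==r].min()+1) for r in (3,20,40,60,80)];print("widths",k)
print("tcp",rf(D["s"]["ee_pos"]))
```

```text
top [282.52 160.85] [265 154  35  14 221]
top bar yaw 15.114735 tip [622.14  57.93] [  0.77 -27.01] line x at tip 0.7711237117746865 at -70 [  1.3 -67. ]
pix 265 166.0
side nose [318.25 201.5 ] [316 198   6   8  32]
tip px 317.5 198
tri [622.38  56.01 101.56] 1.3113944241953626 [  0.53 -28.92]
w [275.29  44.51] [ 255    0   38   90 3075]
wrist yaw 14.056587 [  0.14 -95.22]
widths [np.int64(34), np.int64(34), np.int64(34), np.int64(33), np.int64(34)]
tcp [  -0.78 -199.79]
```

The nose is within about 1 mm of the axis and roughly 28 mm short of the mouth. I'll advance carefully and watch the force.

```bash
python3 -m jog '{"jaw":[8,8,8,8,8,8,8,8,8,8],"slide":[[0.15,0,0],[0.15,0,0],[0.15,0,0],[0.15,0,0],[0.15,0,0],[0.15,0,0],[0.15,0,0],[0.15,0,0],[0.15,0,0],[0,0,0]],"spin":[0,0,0,0,0,0,0,0,0,0]}'
```

```text
time_s: 13.65
ee_pos: [654.0, -69.7, 100.1]
ee_rot: [-180.0, -0.0, 104.3]
force: [0.3, 0.4, -2.5]
gripper_width: 12.8
gripper_force: 58.0
```

```bash
python3 -m jog '{"jaw":[8,8,8,8,8,8,8],"slide":[[0.15,0,0],[0.15,0,0],[0.15,0,0],[0.15,0,0],[0.15,0,0],[0.15,0,0],[0,0,0]],"spin":[0,0,0,0,0,0,0]}'
python3 - <<'E'
from h import *
import pickle
D={n:env.grab_frame(n) for n in ("top","side")}
t=D["top"];q=D["side"]
a=cv2.resize(t[140:220,200:330],None,fx=3,fy=3,interpolation=cv2.INTER_CUBIC)
b=cv2.resize(q[150:230,270:400],None,fx=3,fy=3,interpolation=cv2.INTER_CUBIC)
cv2.imwrite("pics/d4.png",np.hstack([a,b])[:,:,::-1])
E
```

```text
time_s: 14.35
ee_pos: [647.3, -43.5, 100.2]
ee_rot: [-180.0, -0.0, 104.3]
force: [0.5, 0.4, -4.0]
gripper_width: 12.7
gripper_force: 58.0
```

View pics/d4.png

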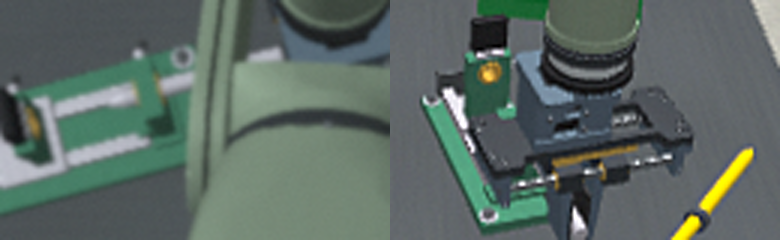

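The top view shows the bar entering the fixed head, with its nose emerging beyond it. I'll continue to just before the far bushing.

```bash
python3 -m jog '{"jaw":[8,8,8,8,8,8,8,8,8,8],"slide":[[0.18,0,0],[0.18,0,0],[0.18,0,0],[0.18,0,0],[0.18,0,0],[0.18,0,0],[0.18,0,0],[0.18,0,0],[0.15,0,0],[0,0,0]],"spin":[0,0,0,0,0,0,0,0,0,0]}'
```

```text
time_s: 15.45
ee_pos: [635.5, 2.7, 100.2]
ee_rot: [-180.0, -0.0, 104.3]
force: [0.1, -0.1, -2.4]
gripper_width: 13.1
gripper_force: 58.0
```

```bash
python3 -m jog '{"jaw":[8,8,8,8,8,8,8,8,8,8],"slide":[[0.12,0,0],[0.12,0,0],[0.12,0,0],[0.12,0,0],[0.12,0,0],[0.12,0,0],[0.12,0,0],[0.12,0,0],[0.12,0,0],[0,0,0]],"spin":[0,0,0,0,0,0,0,0,0,0]}'
```

```text
time_s: 16.45
ee_pos: [627.6, 33.9, 100.1]
ee_rot: [-180.0, -0.0, 104.3]
force: [-0.9, -0.0, -2.7]
gripper_width: 12.7
gripper_force: 58.0
```

```bash
python3 -m jog '{"jaw":[8,8,8,8,8,8,8],"slide":[[0.1,0,0],[0.1,0,0],[0.1,0,0],[0.1,0,0],[0.05,0,0],[0.03,0,0],[0,0,0]],"spin":[0,0,0,0,0,0,0]}'; python3 -m jog '{"jaw":[8,8,8],"slide":[[0.05,0,0],[0.05,0,0],[0,0,0]],"spin":[0,0,0]}'
```

```text
time_s: 17.15
ee_pos: [624.1, 47.5, 100.1]
ee_rot: [180.0, 0.0, 104.3]
force: [1.4, 0.2, -3.2]
gripper_width: 12.9
gripper_force: 58.0
time_s: 17.45
ee_pos: [624.2, 47.7, 100.2]
ee_rot: [180.0, 0.3, 104.4]
force: [2.6, -8.5, -3.9]
gripper_width: 12.5
gripper_force: 58.0
```

The axial force rose to 8.5 N at the expected depth. I'll push a little more and verify with pictures.

```bash
python3 -m jog '{"jaw":[8,8,8,8],"slide":[[0.05,0,0],[0,0,0],[0,0,0],[0,0,0]],"spin":[0,0,0,0]}'
python3 - <<'E'
from h import *
D={n:env.grab_frame(n) for n in ("top","side","wrist")}
a=cv2.resize(D["top"][130:220,180:310],None,fx=3,fy=3,interpolation=cv2.INTER_CUBIC)
b=cv2.resize(D["side"][140:230,260:390],None,fx=3,fy=3,interpolation=cv2.INTER_CUBIC)
w=D["wrist"][0:320,85:475]
o=np.zeros((595,780,3),np.uint8);o[:270,:390]=a;o[:270,390:]=b;o[272:592,:390]=w
cv2.imwrite("pics/d5.png",o[:,:,::-1])
E
```

```text
time_s: 17.85
ee_pos: [624.2, 47.7, 100.2]
ee_rot: [180.0, 0.4, 104.4]
force: [2.6, -12.1, -4.6]
gripper_width: 13.0
gripper_force: 58.0
```

View pics/d5.png

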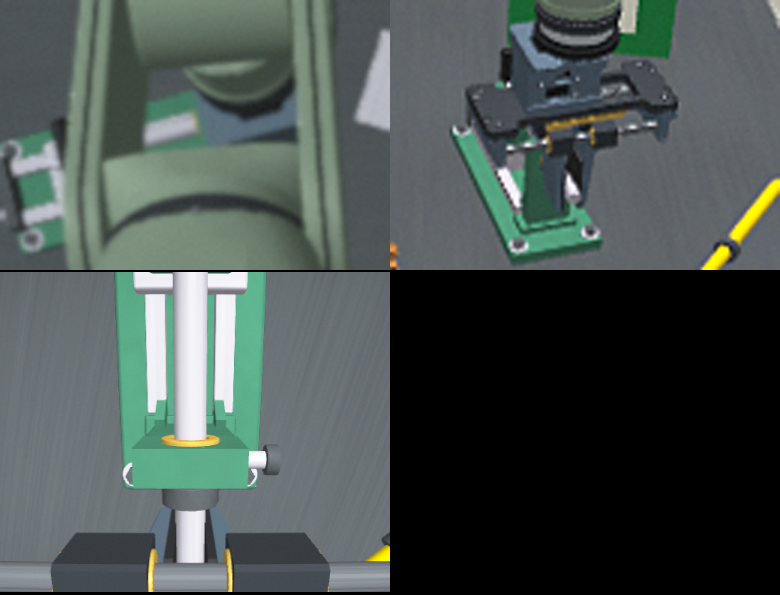

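The wrist view shows the collar flush against the fixed head at row ~487 of the composite, and the bar running on through to the sliding arm. It is seated and still gripped, so I'm handing it in.

```bash
python3 -c "
from workcell import env
print(env.job_done())"
```

```text
the job is handed in; nothing more can be done
None
```

I slid the arm out to its end stop and threaded the long bar through both bushings until its collar seated on the fixed one. I handed the job in at about 18 s with the tail still gripped at 58 N; no verdict came back.

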